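# Seat the flange plate on the welding jig and swing the hold-down over it

### The arm

A 6-joint arm with a two-finger parallel gripper is mounted at the origin on the work surface. World frame = base frame: x ahead of the robot, y to its left, z up, the work surface at z = 0. Lengths are in mm, angles in rad, forces in N, time in s.
With the tool pointing down it reaches from about 350 to 875 mm from the base axis. Payload 4.2 kg.
Tool frame: the origin (TCP) lies at the very end of the fingers, on their centre line; the grasp point (between the pads) lies 19 mm behind it (arm.tcp_to_grasp is the x of the grasp point in the tool frame, in mm); x points along the fingers, z is the direction in which the jaws open and shut, and the axes are right-handed (so a half turn about x gives the same grasp; the last joint's range is limited). The gripper opens to 85 mm and grips with 20 to 120 N. Pads are 22 mm wide; open, the fingers measure 114 mm over their backs; the gripper's body (76 mm by 85 mm) begins 54 mm behind the grasp point. The pads swing forward as they close: fully open they stand 13 mm farther back than shut.
Start: joints at [-0.93, 0.385, 0.008, 0, -1.194, -0.259], TCP at [232.883, -579.97, 231.312] pointing down, gripper open.
Joint ranges: [-3.14, 3.14], [-1.21, 2.06], [-1.07, 1.41], [-3.16, 2.05], [-2.99, -0.16], [-3.1, 3.1]. Speed limits (rad/s): [2.79, 2.79, 3.14, 3.14, 3.14, 3.14].

### API

Orientations are given as a unit quaternion [x, y, z, w].
In Python, from bench import status, get_image, job, arm gives the robot as it stands.
- The arm moves only by the tool apply_moves, never from a script. Its argument "targets" is text: rows parted by semicolons, each of 5 numbers parted by spaces: the shift along the tool's x, y, z in mm, then the turn about the tool's x in degrees, then the gripper's target within -1 to 1 (shut at 1, half-way at 0, fully open at -1). In form: dx dy dz spin hand; .... A call has 1 to 10 rows; each row is the pose to reach, as a shift and turn from the pose commanded when the call began, along the tool's axes at that moment; what a row does not reach only later rows make up. A row lasts 1/12 s, in which the tool goes at most 41.7 mm and 7.16 degrees, less where a joint would pass 70% of its speed; a pose out of reach is approached as far as the arm can. A call with a gripper value outside its range is refused whole. The fingers move at their own pace and stop on an object; the grip force is fixed at half the most. Time passes only in rows, so rows that repeat a pose let the fingers close. It gives the time, the measured TCP pose, the force and the opening at its end, in the units of the state.
- status.read_state(): the state, without advancing time (a new reading comes with each control period).
- get_image(name): name is "scene" or "side" or "wrist"; returns a dict with "img" (400x640x3 uint8, red, green, blue), "mtx" (3x3 intrinsics, pixels), "world_from_camera" (4x4, takes a point from camera to world coordinates). Camera axes: x right, y down, z forward; pixel columns grow to the right and rows downward; lengths in mm; the calibration is good to about 2 mm. A picture is of the moment at which its call begins. There is no depth.
- job.job_done(): hands the job in, once; it reports no verdict.
The state is a dict: "clock": time; "joints": joint angles; "joint_vel": joint speeds; "joint_efforts": joint torques, N m; "position": TCP position; "ee_rot": TCP orientation; "contact_force": force on the tool from outside, world axes, zero at the start; "wrist_torque": the same for the moment, N m; "gripper_width": finger opening in mm.
Only numpy, scipy, OpenCV 4.12 (cv2) and the standard library are available. Lean on these libraries where they do the work, as an engineer would, in place of code of your own. Each camera call takes 0.05 s, during which the arm holds its last target.

### The job

Load the loose flange plate onto the welding jig: lower it over the centre shaft and turn it until its index hole finds the brass pin, so that it goes down flush on the round faceplate. Do it gently and by feel, never pressing on the pin with more than 50 N or on the jig with more than 80 N. When it is fully home, let go, swing the red hold-down arm over the plate as far as its stop, and leave the other things on the bench alone.

Things in the scene. Friction and masses are not known exactly. Their poses are not given: they have to be found in the camera images.
- flange_hub (a point): Loose aluminium flange plate, about 0.4 kg, flat on the bench: plate 110 x 96 x 10 mm with a square hub 36 x 36 mm, 36 mm tall, on the middle of its top (46 mm overall). Point: middle of the hub, 28 mm above the underside, 18 mm below the hub's top; z up, x along the 110 mm side, hub flats face x and y. A 21.6 mm bore runs through hub and plate.
- index_hole (a point): The plate's only index hole, 9.6 mm wide, right through the plate: its mouth in the plate's upper face, 40 mm from the bore's axis along the plate's +x, towards the end with the yellow stripe. Axes as flange_hub.
- jig_seat (a point): Middle of the top of the jig's dark round faceplate (150 mm wide, 60 mm above the bench, on a blue base 190 x 200 x 40 mm that is fixed to the bench); z up. The plate is home when its underside lies flush here (flange_hub 28 mm above this point).
- shaft_top (a point): Top of the fixed steel shaft that rises from the middle of the faceplate: 20 mm thick, 54 mm tall above the faceplate, its top 10 mm tapered to 8 mm.
- slot_start (a point): On the faceplate, in a black arc slot 40 mm from the shaft's axis along jig_seat's +x. A fixed brass pin (8 mm thick, 15 mm tall, bevelled tip) stands in the slot at an unmeasured place, 0 to 0.45 rad round the shaft from here, counter-clockwise from above. The plate rests on it 15 mm short of home and goes down over it once its hole is turned to within about 0.02 rad.
- clamp (a joint): Red hold-down arm, angle in rad about its upright post, which stands 88 mm from the shaft towards the jig's -y. 0: swung away, along the jig's +x. Grows counter-clockwise from above to its stop at 1.57, pointing at the shaft, over the plate's edge. Stiff (2 N at the knob), stays where left. Its underside, 74.5 mm above the bench, clears a seated plate but not one still on the pin.
- clamp_knob (a point): Middle of the upright black round knob on the hold-down arm: 14 mm thick, from 84.5 to 120.5 mm above the bench; this point is 102.5 mm up, 36 mm from the arm's turning axis. x points from that axis along the arm, z up.
There are look-alikes about, which are no part of the job. Of the things that look like the part that bears flange_hub, the middle-sized one is meant.

How it is judged:
By the outcome, as a careful person would: the job done as asked, in the order asked, and still so for the second after the job is handed in, with the robot touching nothing.
It also fails if it takes over 72 s, if anything falls off the work surface, if the arm or the gripper's body presses on something with over 40 N, if the wrist force passes 120 N, or if a joint passes its speed limit or range.

## Working session

There is one attempt and no reset: what is moved stays moved. The work goes in short steps, Python scripts to look and compute and a tool call to move; the robot and the scene stay as the last step left them, time stands still between calls to the robot, and variables do not carry over. Pictures are saved under pics/ and viewed, and the job is handed in when it is done.

Besides the shell and the picture viewer there is one more tool, called after ">>>" as name(argument=value, ...), one argument or row to a line, values as JSON. apply_moves: Moves the arm, as the interface text tells. Its arguments: {"type":"object","properties":{"targets":{"type":"string"}},"required":["targets"]}

```bash
ls; mkdir -p pics; cat > h.py <<'E'
import numpy as np, cv2
from bench import status, get_image, job, arm
def snap(name,fn):
    d=get_image(name); np.savez(fn.replace('.png','.npz').replace('pics/','pics/d_'),**d)
    cv2.imwrite(fn,cv2.cvtColor(d['img'],cv2.COLOR_RGB2BGR)); return d
def load(fn): return dict(np.load(fn))
def ray(d,u,v):
    T=d['world_from_camera'];r=T[:3,:3]@np.linalg.inv(d['mtx'])@np.array([u,v,1.]);return T[:3,3],r
def onz(d,u,v,z):
    o,r=ray(d,u,v);return o+r*(z-o[2])/r[2]
def proj(d,p):
    T=np.linalg.inv(d['world_from_camera']);c=T[:3,:3]@np.array(p)+T[:3,3];q=d['mtx']@c;return q[:2]/q[2]
E
python3 - <<'E'
from h import *
for n in ["scene","side","wrist"]:
    d=snap(n,f'pics/{n}0.png'); print(n,d['world_from_camera'].round(2).tolist(),d['mtx'][0,0])
print(status.read_state(), arm.tcp_to_grasp)
E
```

```text
pics
scene [[-0.81, 0.42, -0.41, 1074.65], [0.59, 0.59, -0.55, 702.02], [0.01, -0.69, -0.73, 945.42], [0.0, 0.0, 0.0, 1.0]] 458.96890108686597
side [[-0.91, -0.28, 0.31, 265.49], [-0.42, 0.57, -0.7, 764.42], [0.02, -0.77, -0.64, 733.56], [0.0, 0.0, 0.0, 1.0]] 390.85259038511623
wrist [[-0.37, 0.89, 0.27, 163.69], [0.93, 0.36, 0.11, -608.8], [0.0, 0.3, -0.96, 372.97], [0.0, 0.0, 0.0, 1.0]] 288.4572715678606
{'clock': 0.15, 'joints': array([-9.30387228e-01,  3.85393282e-01,  6.94342640e-03, -3.33893161e-04,
       -1.19399581e+00, -2.58609169e-01]), 'joint_vel': array([ 0.00097316, -0.0023625 ,  0.00382788,  0.00108344, -0.00118543,
       -0.00115079]), 'joint_efforts': array([ 1.86588477e-03, -3.92678905e+01,  1.88582522e+01,  4.18859929e+00,
       -3.44588923e-03, -3.61676470e-06]), 'position': array([ 232.72376756, -579.5879532 ,  230.46893891]), 'ee_rot': array([-0.58524927,  0.39578576,  0.58627802,  0.39637736]), 'contact_force': array([-0.13374834,  0.03321061, -1.00763029]), 'wrist_torque': array([-0.01030722,  0.05498586, -0.01742325]), 'gripper_width': 85.45606265636282} -18.700000000000003
```

View pics/scene0.png

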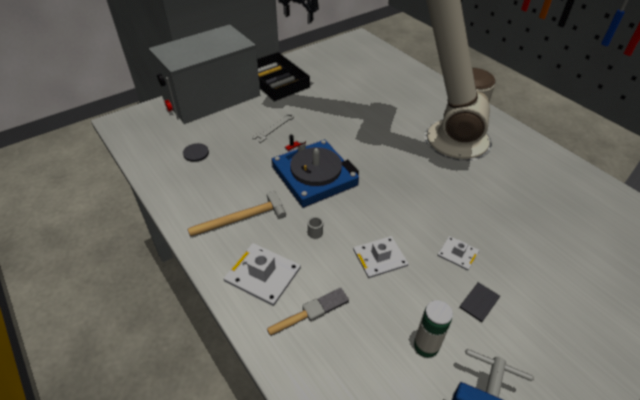

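View pics/side0.png

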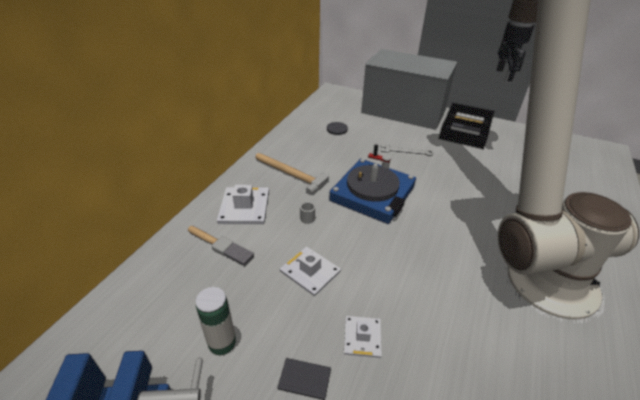

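View pics/wrist0.png

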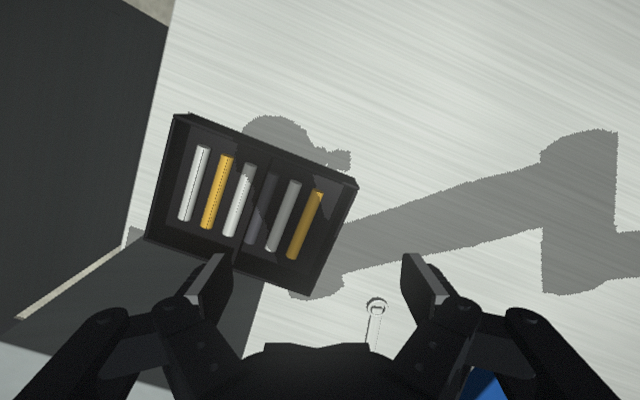

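The scene view shows three plates: large (262,272), middle (381,256) and small (459,251). The jig is at (316,165), with the red arm and its knob at (291,143). Next I'll take rough positions from both views.

```bash
python3 - <<'E'
from h import *
S=load('pics/d_scene0.npz');D=load('pics/d_side0.npz')
def tri(a,b):
    o1,r1=ray(S,*a);o2,r2=ray(D,*b);A=np.stack([r1,-r2],1);t=np.linalg.lstsq(A,o2-o1,rcond=None)[0]
    p,q=o1+t[0]*r1,o2+t[1]*r2;return ((p+q)/2).round(1),np.linalg.norm(p-q).round(1)
print('hubtop mid',tri((381,243),(311,258)),onz(S,381,243,46),onz(D,311,258,46))
print('shaft',tri((316,150),(376,147)),onz(S,316,150,114),onz(D,376,147,114))
print('knob',tri((291,137),(376,147)))
# plate sizes by mask on bench
for n,d in (('S',S),('D',D)):
    im=d['img'].astype(int);g=((im.min(2)>200)).astype(np.uint8)
    print(n,im[262,375] if n=='S' else im[280,315], im[300,400])
for nm,cs in dict(mid=[(354,246),(390,238),(407,265),(369,275)],big=[(256,244),(300,266),(273,301),(225,279)],small=[(447,238),(478,246),(469,268),(438,256)]).items():
    P=[onz(S,u,v,10) for u,v in cs];print(nm,[np.round(p[:2]) for p in P],[round(np.linalg.norm(P[i]-P[i-1])) for i in range(4)])
for nm,(d,k) in dict(s=(S,(250,110,400,300)),d=(D,(250,110,450,300))).items():
    x0,y0,x1,y1=k;cv2.imwrite(f'pics/crop_{nm}0.png',cv2.cvtColor(cv2.resize(d['img'][y0:y1,x0:x1],None,fx=4 if nm=='s' else 3,fy=3,interpolation=3),4))
E
```

```text
hubtop mid (array([525.9, 216. ,  49.4]), np.float64(6.2)) [522.10117796 210.66756727  46.        ] [527.13658036 217.15261638  46.        ]
shaft (array([ 500.7, -103. ,  152. ]), np.float64(43.0)) [ 492.02999485 -111.75780374  114.        ] [ 516.35835946 -200.0219233   114.        ]
knob (array([ 516.7, -201.9,  113.1]), np.float64(0.6))
S [161 159 159] [149 148 141]
D [188 186 190] [156 155 151]
mid [array([564., 158.]), array([470., 192.]), array([493., 282.]), array([590., 250.])] [96, 100, 93, 102]
big [array([766.,   5.]), array([713., 129.]), array([821., 175.]), array([883.,  55.])] [127, 135, 117, 135]
small [array([347., 279.]), array([301., 345.]), array([374., 379.]), array([410., 307.])] [68, 80, 80, 80]
```

View pics/crop_s0.png

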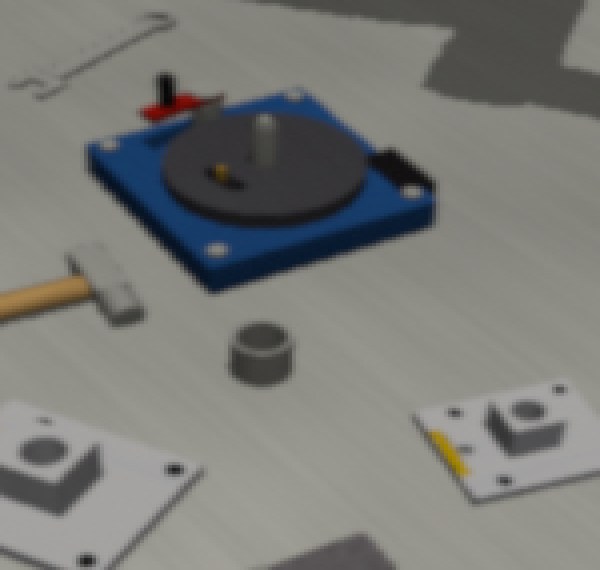

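View pics/crop_d0.png

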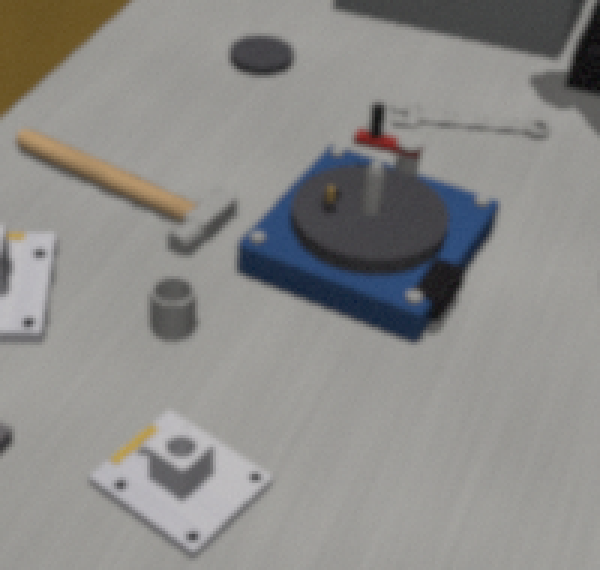

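The middle-sized plate (about 110x96 mm) is near (526,214), with its stripe towards world +x and slightly -y. The shaft is near (492,-112). I'll look at the jig with the wrist camera on the way.

```bash
cat >> h.py <<'E'
from scipy.spatial.transform import Rotation as Ro
def shift(p,yaw=None,zdir=None,s=None):
    s=s or status.read_state();R=Ro.from_quat(s['ee_rot']).as_matrix()
    d=R.T@(np.array(p)-s['position']); out=[d.round(2).tolist()]
    if zdir is not None:
        w=R.T@np.array([np.cos(zdir),np.sin(zdir),0]);a=np.degrees(np.arctan2(-w[1],w[2])) # rot about x takes z to (0,-sin,cos)
        a=(a+90)%180-90; out.append(round(a,2))
    return out
E
python3 - <<'E'
from h import *
s=status.read_state();R=Ro.from_quat(s['ee_rot']).as_matrix();print(R.round(3))
print(shift((480,-130,260)), shift((480,-130,260),zdir=0))
E
```

```text
[[-0.001 -0.928 -0.372]
 [ 0.002 -0.372  0.928]
 [-1.     0.     0.002]]
[[-29.04, -396.94, 325.18]] [[-29.04, -396.94, 325.18], np.float64(-68.13)]
```

>>> apply_moves(
  targets="-29 -397 325 -68 -1;-29 -397 325 -68 -1;-29 -397 325 -68 -1;-29 -397 325 -68 -1;-29 -397 325 -68 -1;-29 -397 325 -68 -1;-29 -397 325 -68 -1;-29 -397 325 -68 -1;-29 -397 325 -68 -1;-29 -397 325 -68 -1",
)

```text
clock: 0.98
position: [433.7, -213.5, 255.0]
ee_rot: [0.707, 0.001, -0.707, 0.001]
contact_force: [0.9, -0.6, -0.2]
gripper_width: 85.7
```

```bash
python3 - <<'E'
from h import *
s=status.read_state();print(s['clock'],s['joints'].round(3),s['contact_force'].round(1));print(shift((480,-130,260),zdir=0))
E
```

```text
0.9833 [-0.121  0.123 -0.288 -0.    -1.16   0.124] [ 0.9 -0.6 -0.2]
[[-5.01, -83.34, -46.53], np.float64(0.17)]
```

>>> apply_moves(
  targets="-5 -42 -23 0 -1;-5 -83 -47 0 -1;-5 -83 -47 0 -1;-5 -83 -47 0 -1;-5 -83 -47 0 -1",
)

```text
clock: 1.4
position: [480.5, -132.0, 259.4]
ee_rot: [-0.707, 0.0, 0.708, 0.0]
contact_force: [-0.8, -0.6, 0.4]
gripper_width: 85.3
```

```bash
python3 - <<'E'
from h import *
d=snap('wrist','pics/w1.png');print(d['world_from_camera'].round(3).tolist(),status.read_state()['joint_vel'].round(3))
E
```

```text
[[-1.0, -0.0, -0.001, 481.72], [-0.0, 0.955, 0.295, -208.576], [0.001, 0.295, -0.955, 402.015], [0.0, 0.0, 0.0, 1.0]] [-0.024 -0.007 -0.005  0.001  0.     0.001]
```

View pics/w1.png

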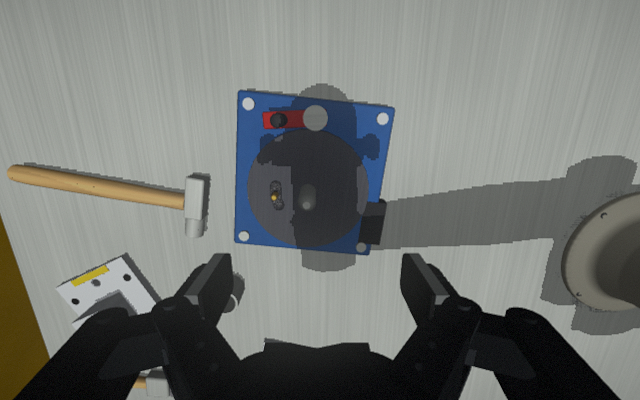

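```bash
python3 - <<'E'
from h import *
d=load('pics/d_w1.npz');im=d['img'][85:265,225:405]
cv2.imwrite('pics/w1c.png',cv2.cvtColor(cv2.convertScaleAbs(cv2.resize(im,(720,720),interpolation=3),alpha=1.8,beta=20),4))
E
```

```text
(no output)
```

View pics/w1c.png

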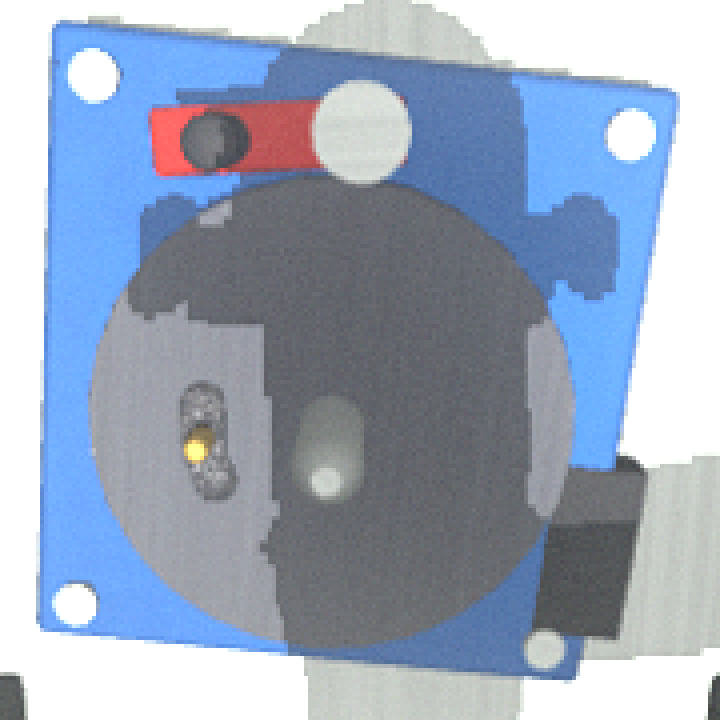

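```bash
python3 - <<'E'
from h import *
d=load('pics/d_w1.npz')
def w(x,y,z): return onz(d,(x+.5)/4-.5+225,(y+.5)/4-.5+85,z)
sh=w(325,481,114);print('shaft',sh)
im=d['img'].astype(int)
# faceplate by left/right edges
cs=[w(*c,40) for c in [(55,25),(680,93),(575,678),(40,630)]]
print(np.round(cs,1),[np.linalg.norm(cs[i]-cs[i-1]).round(1) for i in range(4)],'ctr',np.mean(cs,0))
e=[cs[0]-cs[1],cs[3]-cs[2],cs[2]-cs[1],cs[3]-cs[0]]
ang=[np.arctan2(v[1],v[0]) for v in e];print('angles',ang[0],ang[1],ang[2]-np.pi/2,ang[3]-np.pi/2)
f=cv2.fitEllipse(np.array([[90,415],[575,415],[333,648],[128,545],[128,295],[540,295],[500,575],[250,630],[200,210]],np.float32));print(f,w(*f[0],60))
E1=[w(90,412,60),w(575,412,60),w(333,648,60)];print(np.round(E1,1))
pin=w(198,450,75);print('pin',pin,np.linalg.norm(pin-sh-[0,0,pin[2]-sh[2]]),np.arctan2(*(pin-sh)[[1,0]]))
for s in [(203,402),(215,478)]:
  q=w(*s,60);print('slot',q,np.hypot(*(q-sh)[:2]),np.arctan2(*(q-sh)[[1,0]]))
po=w(362,132,88);kn=w(207,140,120.5);kn2=kn
print('post',po,'knob',kn,np.hypot(*(po-sh)[:2]),np.arctan2(*(sh-po)[[1,0]])-np.pi/2)
E
```

```text
shaft [ 492.25010733 -116.23361949  114.        ]
[[ 572.7 -233.    40. ]
 [ 387.8 -214.1   40. ]
 [ 408.7  -20.5   40. ]
 [ 593.3  -38.8   40. ]] [np.float64(195.3), np.float64(185.9), np.float64(194.7), np.float64(185.5)] ctr [ 490.62742708 -126.61225711   40.        ]
angles -0.10175370703753062 -0.09869824141862489 -0.10763579323130235 -0.10538217959675689
((331.2848205566406, 410.3825988769531), (471.06378173828125, 482.94830322265625), 74.0500717163086) [ 492.07441937 -121.5712148    60.        ]
[[ 565.8 -121.    60. ]
 [ 417.6 -121.1   60. ]
 [ 492.2  -41.8   60. ]]
pin [ 531.05520188 -113.33162031   75.        ] 38.913454766644 0.07464502654315704
slot [ 531.14454117 -124.19643028   60.        ] 39.70117553593273 -0.20193832106219975
slot [528.41956088 -99.89594843  60.        ] 39.68814515331846 0.42426511492274743
post [ 482.56070974 -203.64640909   88.        ] knob [ 518.84609091 -202.33869593  120.5       ] 87.94816775220696 -0.1103957820750916
```

Measured on the jig:
- **Shaft:** (492,-116.5).
- **Jig yaw:** about -0.104. The base edges, the post distance of 87.9 and the slot radius of 39.7 all agree.
- **Pin:** at about world angle 0.075.
- **Knob:** (519,-202).

Now I'll look at the plate the same way.

>>> apply_moves(
  targets="0 -41 -5 0 -1;0 -82 -9 0 -1;0 -123 -13 0 -1;0 -164 -17 0 -1;0 -205 -21 0 -1;0 -246 -25 0 -1;0 -287 -30 0 -1;0 -310 -33 0 -1;0 -330 -34 0 -1;0 -330 -34 0 -1",
)

```text
clock: 2.28
position: [515.8, 198.8, 259.2]
ee_rot: [-0.707, 0.0, 0.707, 0.0]
contact_force: [0.0, 0.7, 0.4]
gripper_width: 85.3
```

>>> apply_moves(
  targets="0 0 0 0 -1;0 0 0 0 -1;0 0 0 0 -1",
)

```text
clock: 2.53
position: [515.3, 195.6, 259.9]
ee_rot: [-0.707, 0.002, 0.707, 0.001]
contact_force: [-0.2, -0.2, 0.4]
gripper_width: 85.8
```

```bash
python3 - <<'E'
from h import *
d=snap('wrist','pics/w2.png')
im=d['img'][60:300,180:420]
cv2.imwrite('pics/w2c.png',cv2.cvtColor(cv2.resize(im,(720,720),interpolation=3),4))
s=status.read_state();print(s['position'],s['joints'].round(2),s['clock'])
E
```

```text
[515.34362403 195.72844605 260.02621501] [ 0.66  0.24 -0.13  0.   -1.2  -0.66] 2.5833
```

View pics/w2.png

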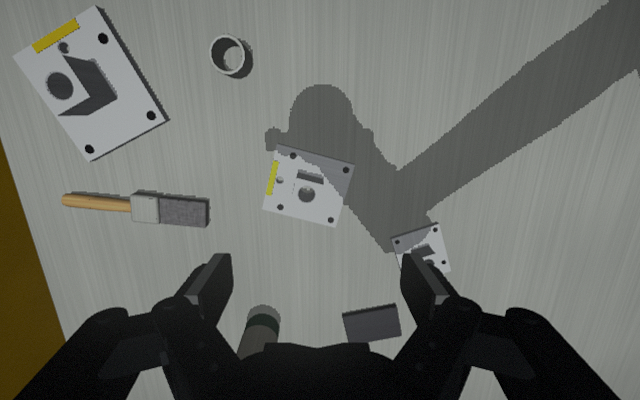

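View pics/w2c.png

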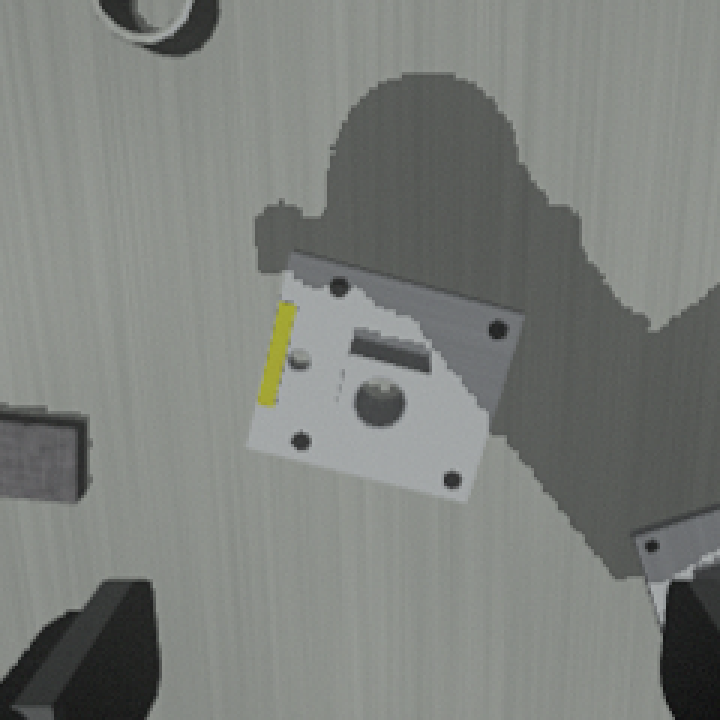

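```bash
python3 - <<'E'
from h import *
d=load('pics/d_w2.npz')
def w(x,y,z): return onz(d,(x+.5)/3-.5+180,(y+.5)/3-.5+60,z)
cs=[w(*c,10) for c in [(292,252),(523,316),(466,502),(249,448)]]
print(np.round(cs,1),[np.linalg.norm(cs[i]-cs[i-1]).round(1) for i in range(4)],'ctr',np.mean(cs,0))
e=[cs[0]-cs[1],cs[3]-cs[2],cs[2]-cs[1],cs[3]-cs[0]]
ang=[np.arctan2(v[1],v[0]) for v in e];print('angles',ang[0],ang[1],ang[2]-np.pi/2,ang[3]-np.pi/2)
b=w(379,402,46);h=w(299,359,10);print(b,h,np.hypot(*(h-b)[:2]),np.arctan2(*(h-b)[[1,0]]))
print(shift((523.5,212,60),zdir=-.265), shift((523.5,212,60)))
E
```

```text
[[568.9 158.5  10. ]
 [464.6 187.6  10. ]
 [489.2 278.9  10. ]
 [593.5 250.8  10. ]] [np.float64(95.5), np.float64(108.3), np.float64(94.5), np.float64(108.0)] ctr [529.04903776 218.97114857  10.        ]
angles -0.2726641642227443 -0.26363219673359806 -0.26310727587356086 -0.26041493188115905
[529.60194807 218.17345884  46.        ] [567.7624218  207.37059185  10.        ] 39.66010198980817 -0.2758722028114159
[[200.03, -16.32, -8.08], np.float64(14.94)] [[200.03, -16.32, -8.08]]
```

>>> apply_moves(
  targets="40 -12 -7 7 -1;80 -23 -14 15 -1;120 -23 -14 15 -1;160 -23 -14 15 -1;190 -23 -14 15 -1;200 -23 -14 15 -1;200 -23 -14 15 -1;200 -23 -14 15 -1",
)

```text
clock: 3.25
position: [530.5, 220.3, 61.0]
ee_rot: [0.702, -0.093, -0.7, -0.093]
contact_force: [0.0, 0.3, 0.5]
gripper_width: 85.5
```

```bash
python3 - <<'E'
from h import *
snap('wrist','pics/w3.png')
s=status.read_state();R=Ro.from_quat(s['ee_rot']).as_matrix();print(s['position'],R.round(3))
print(shift((529.3,218.6,16),zdir=-.266))
E
```

```text
[531.01018057 220.84593118  62.04073958] [[ 0.004 -0.261 -0.965]
 [ 0.002 -0.965  0.261]
 [-1.    -0.003 -0.003]]
[[46.03, 2.74, 1.2], np.float64(0.12)]
```

View pics/w3.png

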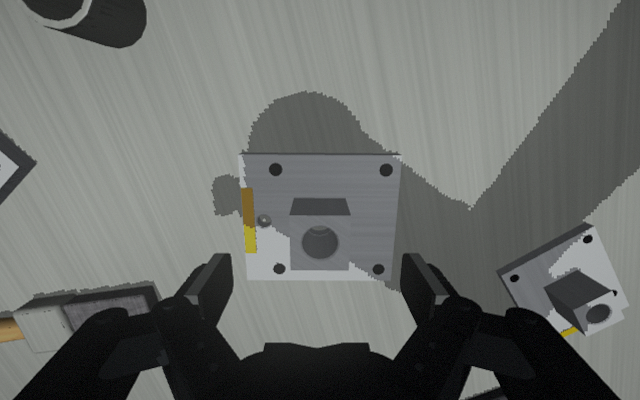

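The bore is at (320,241), centred between the jaws and square to them. I'll descend and grip.

```bash
python3 - <<'E'
from h import *
d=load('pics/d_w3.npz');print(onz(d,320,241.5,46),status.read_state()['position'])
E
```

```text
[528.85575376 217.88733747  46.        ] [531.01018057 220.84593118  62.04073958]
```

>>> apply_moves(
  targets="20 2.5 1 0 -1;40 2.5 1 0 -1;46 2.5 1 0 -1;46 2.5 1 0 -1;46 2.5 1 0 -1",
)

```text
clock: 3.72
position: [528.9, 218.9, 15.6]
ee_rot: [0.702, -0.092, -0.7, -0.094]
contact_force: [0.5, 0.5, 0.1]
gripper_width: 85.4
```

>>> apply_moves(
  targets="0 0 0 0 1;0 0 0 0 1;0 0 0 0 1;0 0 0 0 1;0 0 0 0 1;0 0 0 0 1;0 0 0 0 1;0 0 0 0 1;0 0 0 0 1;0 0 0 0 1",
)

```text
clock: 4.55
position: [528.3, 218.6, 14.7]
ee_rot: [0.701, -0.093, -0.701, -0.093]
contact_force: [-0.4, 0.1, 4.7]
gripper_width: 35.3
```

```bash
python3 - <<'E'
from h import *
print(status.read_state())
E
```

```text
{'clock': 4.55, 'joints': array([ 6.75684994e-01,  5.38643880e-01, -3.72020058e-01,  4.52848770e-04,
       -6.58553196e-01, -9.39620987e-01]), 'joint_vel': array([-1.91235937e-04,  1.40564169e-03,  2.88230434e-05, -6.30898574e-04,
        2.16738109e-04,  7.67426334e-05]), 'joint_efforts': array([ -0.22459678, -37.25993514,  11.27125919,   2.40806088,
         0.15814838,   0.04048672]), 'position': array([528.33912866, 218.58559247,  14.67332961]), 'ee_rot': array([ 0.70143159, -0.09258367, -0.70051801, -0.09325506]), 'contact_force': array([-0.43742538,  0.08572266,  4.74369039]), 'wrist_torque': array([ 0.05570258,  0.26128042, -0.05672717]), 'gripper_width': 35.25635992425373}
```

Gripped: width 35.3, TCP 14.7 above the underside. Now lift.

>>> apply_moves(
  targets="-10 0 0 0 1;-30 0 0 0 1;-60 0 0 0 1;-90 0 0 0 1;-120 0 0 0 1;-150 0 0 0 1;-150 0 0 0 1;-150 0 0 0 1",
)

```text
clock: 5.22
position: [527.6, 218.3, 164.8]
ee_rot: [0.701, -0.092, -0.701, -0.094]
contact_force: [-0.3, -0.8, -4.9]
gripper_width: 35.5
```

```bash
python3 - <<'E'
from h import *
s=status.read_state();print(s['position'],s['contact_force'],s['gripper_width'])
snap('wrist','pics/w4.png')
print(shift((492.1,-116.4,165),zdir=.075))
E
```

```text
[527.57050307 218.34004211 164.76575916] [-0.26932699 -0.79529939 -4.94458245] 35.49319423922703
[[-2.05, 331.31, -54.38], np.float64(-19.48)]
```

View pics/w4.png

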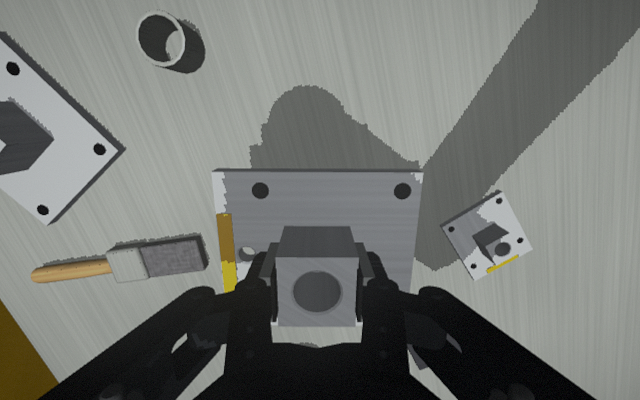

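The plate is held level, with the bore at (317,291) and the index hole at (247,255). I'll move it over the shaft.

```bash
python3 - <<'E'
from h import *
d=load('pics/d_w4.npz');b=onz(d,317.5,291,196);h=onz(d,247,255,160);print(b,h,np.hypot(*(h-b)[:2]),np.arctan2(*(h-b)[[1,0]]))
E
```

```text
[528.18875625 218.01538511 196.        ] [566.97502371 208.66804469 160.        ] 39.89670808604448 -0.23648664692012306
```

>>> apply_moves(
  targets="0 33 -5 -3 1;0 66 -11 -6 1;0 99 -16 -9 1;0 133 -22 -12 1;0 166 -27 -15 1;0 199 -33 -17 1;0 232 -38 -19.5 1;0 265 -44 -19.5 1;0 298 -49 -19.5 1;0 331 -54 -19.5 1",
)

```text
clock: 6.1
position: [491.0, -116.9, 161.1]
ee_rot: [-0.704, -0.027, 0.709, -0.027]
contact_force: [1.1, -0.4, -3.7]
gripper_width: 35.2
```

>>> apply_moves(
  targets="0 0 0 0 1;0 0 0 0 1;0 0 0 0 1;0 0 0 0 1",
)

```text
clock: 6.43
position: [492.9, -114.8, 162.6]
ee_rot: [-0.706, -0.027, 0.707, -0.027]
contact_force: [-0.6, 0.6, -4.0]
gripper_width: 35.1
```

```bash
python3 - <<'E'
from h import *
s=status.read_state();R=Ro.from_quat(s['ee_rot']).as_matrix();print(s['position'],R.round(3),s['contact_force'])
snap('wrist','pics/w5.png')
a=snap('scene','pics/s5.png')['img'][60:260,220:420];b=snap('side','pics/e5.png')['img'][60:260,280:480]
cv2.imwrite('pics/c5.png',cv2.cvtColor(cv2.resize(np.hstack([a,b]),(800,400),interpolation=3),4))
print(shift((492.1,-116.4,165),zdir=.075))
E
```

```text
[ 492.93139061 -114.75432964  162.63069055] [[-0.003  0.077 -0.997]
 [ 0.    -0.997 -0.077]
 [-1.    -0.     0.002]] [-0.56798289  0.5501672  -4.04683911]
[[-1.53, 1.78, 1.55], np.float64(0.17)]
```

View pics/w5.png

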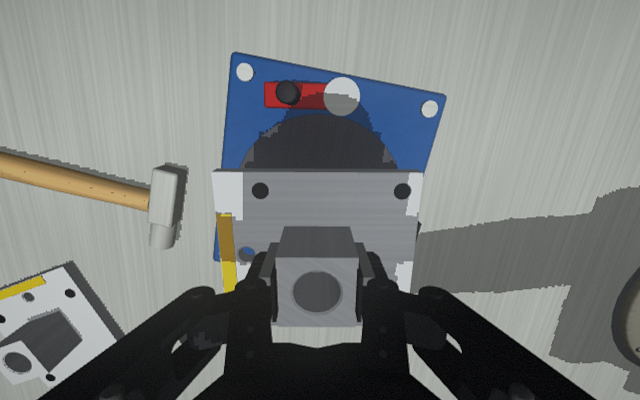

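View pics/c5.png

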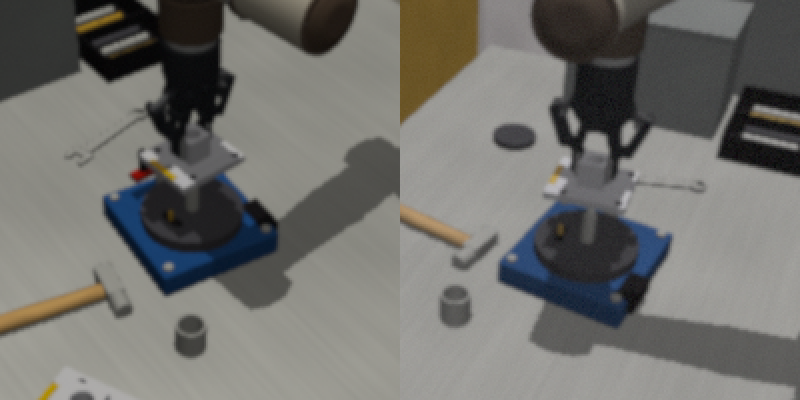

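>>> apply_moves(
  targets="10 1.5 1 0 1;20 1.5 1 0 1;30 1.5 1 0 1;38 1.5 1 0 1;40 1.5 1 0 1;40 1.5 1 0 1;40 1.5 1 0 1",
)

```text
clock: 7.17
position: [492.9, -117.0, 123.8]
ee_rot: [0.707, 0.027, -0.707, 0.027]
contact_force: [-0.0, 0.0, -3.2]
gripper_width: 35.3
```

```bash
python3 - <<'E'
from h import *
s=status.read_state();print(s['position'],s['contact_force'],s['wrist_torque'])
a=snap('scene','pics/s6.png')['img'][80:230,250:400];b=snap('side','pics/e6.png')['img'][80:230,300:450]
cv2.imwrite('pics/c6.png',cv2.cvtColor(cv2.resize(np.hstack([a,b]),(800,400),interpolation=3),4))
E
```

```text
[ 492.89054844 -117.0355438   123.81612284] [-0.02800656  0.03888623 -3.22050411] [-0.00616836 -0.00300081  0.02784397]
```

View pics/c6.png

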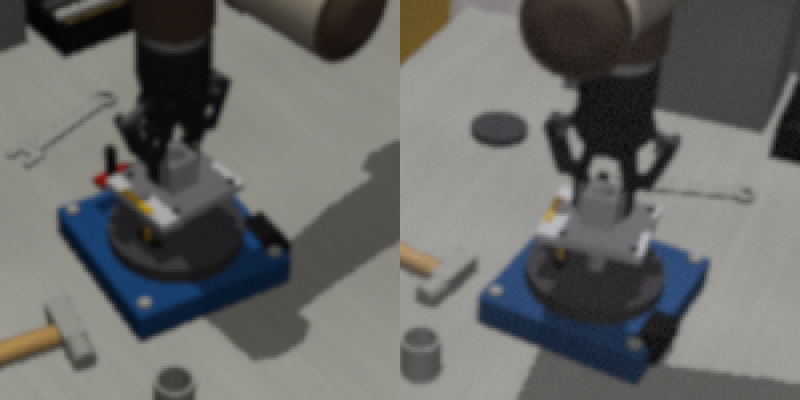

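Both views show the shaft entering the bore with no force. I'll keep going down slowly.

>>> apply_moves(
  targets="2 -0.3 0.5 0 1;4 -0.5 0.8 0 1;6 -0.5 0.8 0 1;8 -0.5 0.8 0 1;8 -0.5 0.8 0 1",
)

```text
clock: 7.68
position: [491.4, -116.6, 115.3]
ee_rot: [-0.706, -0.027, 0.707, -0.027]
contact_force: [0.4, -0.8, -4.4]
gripper_width: 34.9
```

```bash
python3 - <<'E'
from h import *
s=status.read_state();print(s['position'],s['contact_force'],s['wrist_torque'])
E
```

```text
[ 491.42882289 -116.6126708   115.32841072] [ 0.3829038  -0.84655506 -4.42602314] [ 0.01219106 -0.01057528  0.00911139]
```

>>> apply_moves(
  targets="2 0 0 0 1;4 0 0 0 1;6 0 0 0 1;8 0 0 0 1;8 0 0 0 1",
)

```text
clock: 8.1
position: [491.4, -116.6, 107.3]
ee_rot: [-0.706, -0.027, 0.707, -0.027]
contact_force: [0.1, 0.3, -4.9]
gripper_width: 34.7
```

```bash
python3 - <<'E'
from h import *
s=status.read_state();print(s['position'],s['contact_force'],s['wrist_torque'])
E
```

```text
[ 491.43551628 -116.61032158  107.27786239] [ 0.0636466   0.28647118 -4.89247228] [0.02832243 0.02451959 0.03125489]
```

>>> apply_moves(
  targets="3 0 0 0 1;6 0 0 0 1;9 0 0 0 1;12 0 0 0 1;14 0 0 0 1;14 0 0 0 1",
)

```text
clock: 8.6
position: [491.4, -116.6, 93.2]
ee_rot: [-0.706, -0.027, 0.707, -0.027]
contact_force: [-0.5, -0.0, -4.1]
gripper_width: 35.2
```

>>> apply_moves(
  targets="0.5 0 0 0 1;1 0 0 0 1;1 0 0 0 1",
)

```text
clock: 8.85
position: [491.9, -116.6, 92.9]
ee_rot: [0.707, 0.027, -0.707, 0.027]
contact_force: [0.3, 0.1, -4.0]
gripper_width: 35.1
```

>>> apply_moves(
  targets="0.5 0 0 0 1;1 0 0 0 1;1 0 0 0 1",
)

```text
clock: 9.1
position: [491.8, -116.6, 91.8]
ee_rot: [-0.707, -0.027, 0.707, -0.027]
contact_force: [-0.4, 0.1, -3.7]
gripper_width: 35.2
```

>>> apply_moves(
  targets="0.5 0 0 0 1;1 0 0 0 1;1 0 0 0 1",
)

```text
clock: 9.35
position: [491.7, -116.6, 90.7]
ee_rot: [-0.707, -0.027, 0.707, -0.027]
contact_force: [0.1, -0.5, -4.1]
gripper_width: 35.1
```

>>> apply_moves(
  targets="0.5 0 0 0 1;1 0 0 0 1;1 0 0 0 1",
)

```text
clock: 9.6
position: [491.7, -116.6, 89.7]
ee_rot: [-0.707, -0.027, 0.707, -0.027]
contact_force: [-0.1, -0.0, -4.2]
gripper_width: 35.2
```

>>> apply_moves(
  targets="0.3 0 0 0 1;0.5 0 0 0 1;0.5 0 0 0 1",
)

```text
clock: 9.85
position: [491.8, -116.6, 89.3]
ee_rot: [-0.707, -0.027, 0.707, -0.027]
contact_force: [-0.5, -0.3, -4.7]
gripper_width: 34.9
```

>>> apply_moves(
  targets="0.3 0 0 0 1;0.5 0 0 0 1;0.5 0 0 0 1",
)

```text
clock: 10.1
position: [491.7, -116.6, 88.8]
ee_rot: [-0.707, -0.027, 0.707, -0.027]
contact_force: [0.1, -0.7, -4.7]
gripper_width: 35.2
```

>>> apply_moves(
  targets="0.3 0 0 0 1;0.5 0 0 0 1;0.5 0 0 0 1",
)

```text
clock: 10.35
position: [491.8, -116.6, 88.3]
ee_rot: [-0.707, -0.027, 0.707, -0.027]
contact_force: [0.4, -0.1, -4.3]
gripper_width: 35.2
```

>>> apply_moves(
  targets="0.3 0 0 0 1;0.5 0 0 0 1;0.5 0 0 0 1",
)

```text
clock: 10.6
position: [491.8, -116.6, 87.8]
ee_rot: [-0.707, -0.027, 0.707, -0.027]
contact_force: [-0.1, 0.7, -3.8]
gripper_width: 35.4
```

>>> apply_moves(
  targets="0.3 0 0 0 1;0.5 0 0 0 1;0.5 0 0 0 1",
)

```text
clock: 10.85
position: [491.8, -116.6, 87.3]
ee_rot: [-0.707, -0.027, 0.707, -0.027]
contact_force: [-0.1, -0.1, -4.7]
gripper_width: 35.0
```

>>> apply_moves(
  targets="0.3 0 0 0 1;0.6 0 0 0 1;0.6 0 0 0 1",
)

```text
clock: 11.1
position: [491.8, -116.6, 86.7]
ee_rot: [-0.707, -0.027, 0.707, -0.027]
contact_force: [0.1, -0.3, -4.0]
gripper_width: 35.6
```

>>> apply_moves(
  targets="0.3 0 0 0 1;0.6 0 0 0 1;0.6 0 0 0 1",
)

```text
clock: 11.35
position: [491.8, -116.6, 86.1]
ee_rot: [-0.707, -0.027, 0.707, -0.027]
contact_force: [-0.1, -0.3, -4.2]
gripper_width: 35.1
```

No pin contact 3.5 mm below the pin's top, so the hole seems to have found it. I'll keep descending in small steps and watch the force.

>>> apply_moves(
  targets="0.5 0 0 0 1;1 0 0 0 1;1 0 0 0 1",
)

```text
clock: 11.6
position: [491.7, -116.6, 85.0]
ee_rot: [-0.707, -0.027, 0.707, -0.027]
contact_force: [0.5, -0.2, -4.5]
gripper_width: 35.3
```

>>> apply_moves(
  targets="0.5 0 0 0 1;1 0 0 0 1;1 0 0 0 1",
)

```text
clock: 11.85
position: [491.7, -116.6, 84.0]
ee_rot: [-0.707, -0.027, 0.707, -0.027]
contact_force: [-0.2, 0.0, -3.5]
gripper_width: 35.2
```

```bash
python3 - <<'E'
from h import *
s=status.read_state();print(s['position'],s['contact_force'],s['wrist_torque'])
a=snap('scene','pics/s7.png')['img'][80:230,250:400];b=snap('side','pics/e7.png')['img'][80:230,300:450]
cv2.imwrite('pics/c7.png',cv2.cvtColor(cv2.resize(np.hstack([a,b]),(800,400),interpolation=3),4))
E
```

```text
[ 491.69534595 -116.5998234    84.00808956] [-0.16352319  0.02001955 -3.47865353] [ 0.03167399  0.03561395 -0.03738541]
```

View pics/c7.png

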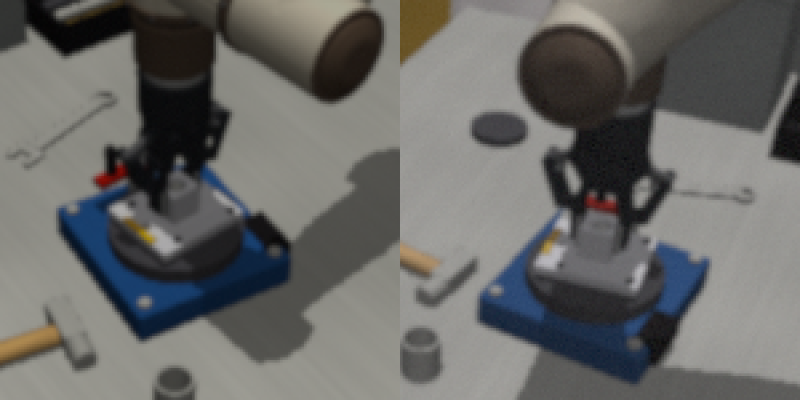

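Close to the faceplate and free, with about 9 mm to go. I'll continue slowly.

>>> apply_moves(
  targets="0.5 0 0 0 1;1 0 0 0 1;1.5 0 0 0 1;2 0 0 0 1;2 0 0 0 1",
)

```text
clock: 12.37
position: [491.7, -116.6, 82.0]
ee_rot: [-0.706, -0.027, 0.707, -0.027]
contact_force: [-0.4, -0.9, -5.1]
gripper_width: 35.3
```

>>> apply_moves(
  targets="0.5 0 0 0 1;1 0 0 0 1;1.5 0 0 0 1;2 0 0 0 1;2 0 0 0 1",
)

```text
clock: 12.78
position: [491.7, -116.6, 80.0]
ee_rot: [-0.706, -0.027, 0.707, -0.027]
contact_force: [-0.4, -0.4, -5.1]
gripper_width: 35.3
```

>>> apply_moves(
  targets="0.5 0 0 0 1;1 0 0 0 1;1.5 0 0 0 1;2 0 0 0 1;2 0 0 0 1",
)

```text
clock: 13.2
position: [491.7, -116.6, 78.0]
ee_rot: [-0.706, -0.027, 0.707, -0.027]
contact_force: [-0.2, 0.4, -4.2]
gripper_width: 34.6
```

>>> apply_moves(
  targets="0.5 0 0 0 1;1 0 0 0 1;1.5 0 0 0 1;1.5 0 0 0 1",
)

```text
clock: 13.53
position: [491.7, -116.6, 76.5]
ee_rot: [-0.707, -0.027, 0.707, -0.027]
contact_force: [-0.3, 0.3, -3.7]
gripper_width: 35.4
```

>>> apply_moves(
  targets="0.3 0 0 0 1;0.6 0 0 0 1;0.6 0 0 0 1",
)

```text
clock: 13.78
position: [491.8, -116.6, 76.0]
ee_rot: [-0.707, -0.027, 0.707, -0.027]
contact_force: [-0.5, -0.1, -4.2]
gripper_width: 35.5
```

>>> apply_moves(
  targets="0.3 0 0 0 1;0.5 0 0 0 1;0.5 0 0 0 1",
)

```text
clock: 14.03
position: [491.7, -116.6, 75.5]
ee_rot: [-0.707, -0.027, 0.707, -0.027]
contact_force: [0.1, 0.4, -4.8]
gripper_width: 35.0
```

>>> apply_moves(
  targets="0.3 0 0 0 1;0.5 0 0 0 1;0.5 0 0 0 1",
)

```text
clock: 14.28
position: [491.7, -116.6, 75.0]
ee_rot: [-0.707, -0.027, 0.707, -0.027]
contact_force: [-0.2, 0.7, -3.7]
gripper_width: 35.2
```

>>> apply_moves(
  targets="0.2 0 0 0 1;0.4 0 0 0 1;0.4 0 0 0 1",
)

```text
clock: 14.53
position: [491.8, -116.6, 74.7]
ee_rot: [0.707, 0.027, -0.707, 0.027]
contact_force: [0.2, 0.6, -2.9]
gripper_width: 35.0
```

>>> apply_moves(
  targets="0.2 0 0 0 1;0.4 0 0 0 1;0.4 0 0 0 1",
)

```text
clock: 14.78
position: [491.8, -116.6, 74.7]
ee_rot: [0.707, 0.027, -0.707, 0.027]
contact_force: [-2.6, 1.5, 1.0]
gripper_width: 35.2
```

>>> apply_moves(
  targets="0.2 0 0 0 1;0.3 0 0 0 1;0.3 0 0 0 1",
)

```text
clock: 15.03
position: [491.8, -116.6, 74.7]
ee_rot: [0.707, 0.027, -0.706, 0.027]
contact_force: [-4.0, 1.5, 5.9]
gripper_width: 35.8
```

Contact came exactly at the expected height (74.7 = 60 + 14.7), about 10 N in all, so the plate is home. Relax and release.

>>> apply_moves(
  targets="-0.4 0 0 0 1;-0.5 0 0 0 0.3;-0.5 0 0 0 -0.3;-0.5 0 0 0 -1;-0.5 0 0 0 -1;-0.5 0 0 0 -1;-0.5 0 0 0 -1;-0.5 0 0 0 -1;-0.5 0 0 0 -1;-0.5 0 0 0 -1",
)

```text
clock: 15.87
position: [491.9, -116.6, 74.4]
ee_rot: [0.707, 0.027, -0.707, 0.027]
contact_force: [-0.6, -0.1, 0.3]
gripper_width: 85.6
```

>>> apply_moves(
  targets="-5 0 0 0 -1;-15 0 0 0 -1;-30 0 0 0 -1;-50 0 0 0 -1;-75 0 0 0 -1;-100 0 0 0 -1;-130 0 0 0 -1;-150 0 0 0 -1;-150 0 0 0 -1;-150 0 0 0 -1",
)

```text
clock: 16.7
position: [492.3, -116.5, 226.0]
ee_rot: [0.708, 0.027, -0.705, 0.027]
contact_force: [0.1, 0.1, 0.1]
gripper_width: 85.5
```

```bash
python3 - <<'E'
from h import *
s=status.read_state();print(s['position'],s['contact_force'],s['gripper_width'],s['joints'].round(2))
d=snap('wrist','pics/w8.png')
a=snap('scene','pics/s8.png')['img'][80:230,250:400];b=snap('side','pics/e8.png')['img'][80:230,300:450]
cv2.imwrite('pics/c8.png',cv2.cvtColor(cv2.resize(np.hstack([a,b]),(800,400),interpolation=3),4))
E
```

```text
[ 492.26902335 -116.51076694  225.99209823] [0.08707546 0.13233487 0.08183956] 85.52930821601733 [ 0.09  0.18 -0.29 -0.   -1.09 -0.01]
```

View pics/c8.png

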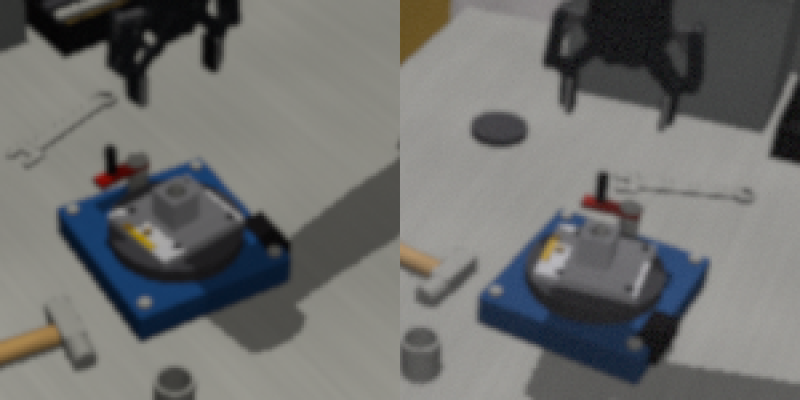

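View pics/w8.png

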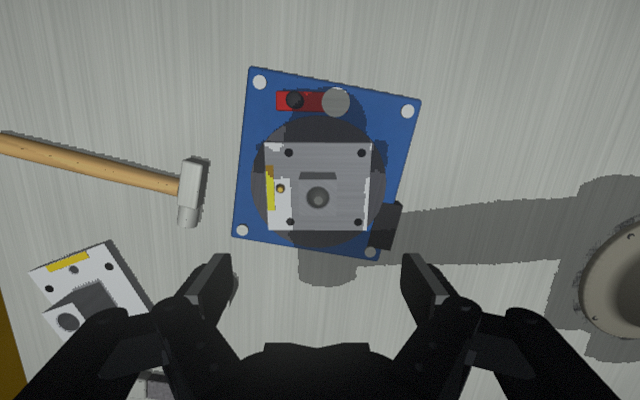

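The plate is flush: brass shows in the index hole at (280,188), and the shaft top shows in the bore at (317,196). For the clamp I'll push the knob round its arc with shut fingers. First a recheck of the knob position.

```bash
python3 - <<'E'
from h import *
d=load('pics/d_w8.npz')
im=d['img'][60:140,250:380]
cv2.imwrite('pics/w8c.png',cv2.cvtColor(cv2.convertScaleAbs(cv2.resize(im,(780,480),interpolation=3),alpha=1.6,beta=20),4))
S=load('pics/d_s8.npz') if 0 else None
print(shift((520,-231,150),zdir=.047))
E
```

```text
[[73.25, 116.33, -20.45], np.float64(1.67)]
```

View pics/w8c.png

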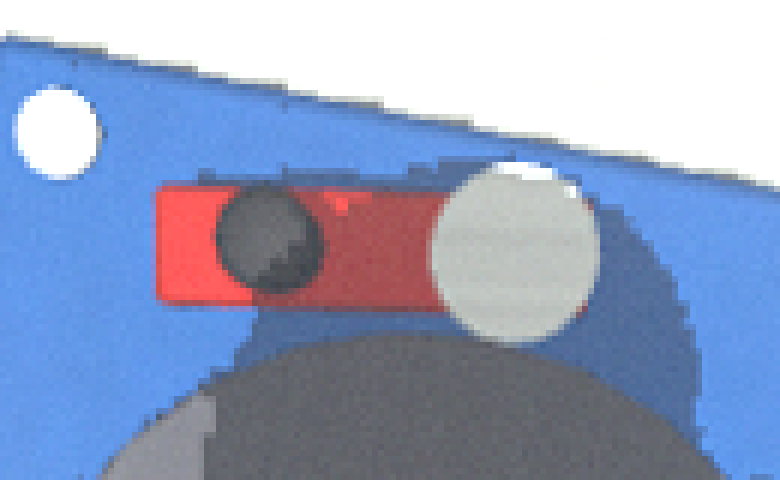

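```bash
python3 - <<'E'
from h import *
d=load('pics/d_w8.npz')
w=lambda x,y,z:onz(d,(x+.5)/6-.5+250,(y+.5)/6-.5+60,z)
print('knob top',w(262,236,120.5),'arm edge top',w(160,190,84.5),w(160,302,84.5),w(440,192,84.5),w(400,308,84.5))
post=np.array([482.9,-204.0])
print(shift((520,-231,150),zdir=.06))
E
```

```text
knob top [ 518.94718873 -201.97833021  120.5       ] arm edge top [ 537.88429449 -208.74424589   84.5       ] [ 537.28923274 -192.34363748   84.5       ] [ 494.96486154 -211.76752416   84.5       ] [ 499.77996607 -194.34821206   84.5       ]
[[73.25, 116.33, -20.45], np.float64(0.92)]
```

>>> apply_moves(
  targets="0 40 -7 1 1;0 80 -14 1 1;20 116 -20 1 1;40 116 -20 1 1;60 116 -20 1 1;73 116 -20 1 1;73 116 -20 1 1;73 116 -20 1 1;73 116 -20 1 1;73 116 -20 1 1",
)

```text
clock: 17.68
position: [521.3, -230.7, 152.5]
ee_rot: [0.707, 0.021, -0.706, 0.021]
contact_force: [0.3, -0.4, 0.3]
gripper_width: 0.1
```

```bash
python3 - <<'E'
from h import *
s=status.read_state();print(s['position'],s['contact_force'],s['gripper_width']);print(shift((520,-231,96),zdir=.06))
d=snap('wrist','pics/w9.png')
E
```

```text
[ 521.30498085 -230.72017969  152.46688442] [ 0.31603387 -0.40944276  0.27632533] 0.08950599221844407
[[56.46, 0.17, 1.42], np.float64(-0.03)]
```

View pics/w9.png

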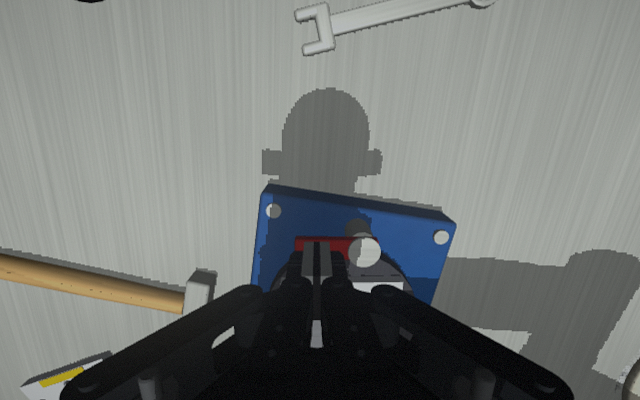

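>>> apply_moves(
  targets="20 0 1.5 0 1;40 0 1.5 0 1;56 0 1.5 0 1;56 0 1.5 0 1;56 0 1.5 0 1",
)

```text
clock: 18.15
position: [519.2, -230.8, 95.7]
ee_rot: [-0.707, -0.021, 0.707, -0.021]
contact_force: [0.3, 0.1, 0.1]
gripper_width: 0.1
```

```bash
cat > arc.py <<'E'
from h import *
import sys
s=status.read_state();R=Ro.from_quat(s['ee_rot']).as_matrix();z=96
print(s['clock'],s['position'].round(1),s['contact_force'].round(1))
yaw=np.arctan2(-R[1,2],-R[0,2]);print('yaw',yaw)
post=np.array([482.9,-204.0])
for th in map(float,sys.argv[1:]):
    u=np.array([np.cos(th),np.sin(th)]);t=np.array([-u[1],u[0]])
    P=post+36*u-18*t
    print(th,P.round(1),(R.T@(np.r_[P,z]-s['position'])).round(1),round(-np.degrees(th-yaw),1))
E
python3 arc.py 0.06 .12 .2 .3 .4 .5 .6
```

```text
18.15 [ 519.2 -230.8   95.7] [0.3 0.1 0.1]
yaw 0.05944760666974664
0.06 [ 519.9 -219.8] [ -0.3 -11.   -1.4] -0.0
0.12 [ 520.8 -217.6] [ -0.3 -13.1  -2.4] -3.5
0.2 [ 521.8 -214.5] [ -0.3 -16.2  -3.5] -8.1
0.3 [ 522.6 -210.6] [ -0.3 -20.   -4.6] -13.8
0.4 [ 523.1 -206.6] [ -0.3 -24.   -5.3] -19.5
0.5 [ 523.1 -202.5] [ -0.3 -28.   -5.6] -25.2
0.6 [ 522.8 -198.5] [ -0.3 -32.   -5.5] -31.0
```

>>> apply_moves(
  targets="0 -6 -1 0 1;0 -11 -1.5 0 1;0 -13 -2.5 -3.5 1;0 -16 -3.5 -8 1;0 -20 -4.5 -14 1;0 -24 -5.3 -19.5 1;0 -28 -5.6 -25 1;0 -32 -5.5 -31 1;0 -32 -5.5 -31 1",
)

```text
clock: 18.9
position: [524.3, -198.0, 97.0]
ee_rot: [0.677, 0.209, -0.674, 0.211]
contact_force: [1.9, -1.4, 0.7]
gripper_width: -0.1
```

```bash
python3 arc.py .7 .8 .9 1.0 1.1 1.15; python3 - <<'E'
from h import *
a=snap('scene','pics/s10.png')['img'][80:230,250:400];b=snap('side','pics/e10.png')['img'][80:230,300:450]
cv2.imwrite('pics/c10.png',cv2.cvtColor(cv2.resize(np.hstack([a,b]),(800,400),interpolation=3),4))
E
```

```text
18.9 [ 524.3 -198.    97. ] [ 1.9 -1.4  0.7]
yaw 0.6030471363989724
0.7 [ 522.  -194.6] [ 1.  -4.1 -0. ] -5.6
0.8 [ 520.9 -190.7] [ 1.  -7.9 -1.3] -11.3
0.9 [ 519.4 -187. ] [  1.  -11.8  -2.2] -17.0
1.0 [ 517.5 -183.4] [  0.9 -15.8  -2.6] -22.7
1.1 [ 515.3 -180.1] [  0.9 -19.8  -2.7] -28.5
1.15 [ 514.  -178.5] [  0.9 -21.9  -2.6] -31.3
```

View pics/c10.png

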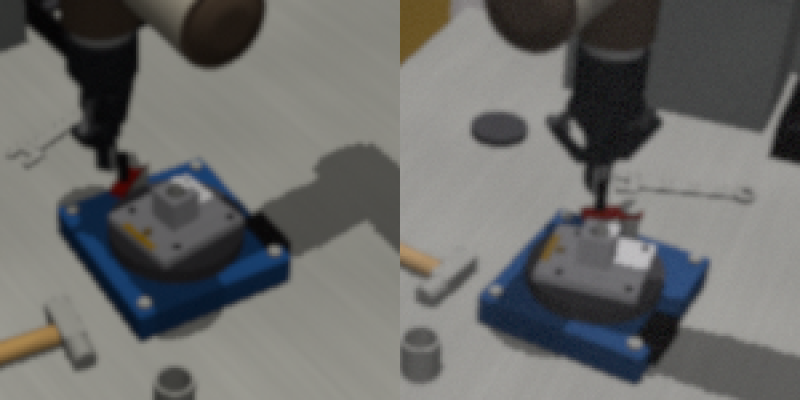

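The red arm is swinging and the reaction is about 2 N, as expected. Continuing.

>>> apply_moves(
  targets="1 -4 0 -5.5 1;1 -8 -1.3 -11.5 1;1 -12 -2.2 -17 1;1 -16 -2.6 -23 1;1 -20 -2.7 -28.5 1;1 -22 -2.6 -31.5 1;1 -22 -2.6 -31.5 1",
)

```text
clock: 19.58
position: [513.9, -178.6, 95.6]
ee_rot: [0.595, 0.384, -0.592, 0.385]
contact_force: [2.9, 0.0, 1.0]
gripper_width: 0.0
```

```bash
python3 arc.py 1.2 1.3 1.35 1.4 1.45 1.5
```

```text
19.5833 [ 513.9 -178.6   95.6] [2.9 0.  1. ]
yaw 1.1493091792134298
1.2 [ 512.7 -177. ] [-0.4 -1.8 -1. ] -2.9
1.3 [ 509.9 -174.1] [-0.4 -5.6 -2.4] -8.6
1.35 [ 508.3 -172.8] [-0.4 -7.5 -3. ] -11.5
1.4 [ 506.8 -171.6] [-0.4 -9.4 -3.5] -14.4
1.45 [ 505.1 -170.4] [ -0.4 -11.4  -3.9] -17.2
1.5 [ 503.4 -169.4] [ -0.4 -13.4  -4.1] -20.1
```

>>> apply_moves(
  targets="0 -2 -1 -3 1;0 -4 -2 -6 1;0 -6 -2.5 -9 1;0 -7.5 -3 -11.5 1;0 -9 -3.5 -14.5 1;0 -9 -3.5 -14.5 1;0 -9 -3.5 -14.5 1",
)

```text
clock: 20.17
position: [506.3, -172.1, 95.0]
ee_rot: [0.541, 0.455, -0.54, 0.456]
contact_force: [1.2, 1.1, 1.2]
gripper_width: -0.1
```

```bash
python3 arc.py 1.45 1.5 1.55
```

```text
20.1667 [ 506.3 -172.1   95. ] [1.2 1.1 1.2]
yaw 1.3998319592105832
1.45 [ 505.1 -170.4] [-1.  -1.4 -1.4] -2.9
1.5 [ 503.4 -169.4] [-1.  -3.3 -2.2] -5.7
1.55 [ 501.6 -168.4] [-1.  -5.2 -2.9] -8.6
```

Now small pushes to find the stop.

>>> apply_moves(
  targets="-0.5 -0.7 -0.7 -1.5 1;-1 -1.4 -1.4 -3 1;-1 -1.4 -1.4 -3 1",
)

```text
clock: 20.42
position: [503.9, -170.5, 95.1]
ee_rot: [-0.528, -0.471, 0.528, -0.47]
contact_force: [1.5, -0.7, 0.0]
gripper_width: 0.1
```

>>> apply_moves(
  targets="0 -0.5 0 0 1;0 -1 0 0 1;0 -1 0 0 1",
)

```text
clock: 20.67
position: [503.2, -170.3, 95.2]
ee_rot: [-0.528, -0.47, 0.528, -0.47]
contact_force: [2.5, 0.5, -1.6]
gripper_width: 0.0
```

>>> apply_moves(
  targets="0 -0.3 0 0 1;0 -0.6 0 0 1;0 -0.6 0 0 1",
)

```text
clock: 20.92
position: [503.2, -170.3, 95.4]
ee_rot: [0.528, 0.47, -0.528, 0.47]
contact_force: [2.3, -1.2, -3.1]
gripper_width: -0.3
```

```bash
python3 arc.py 1.45 1.5 1.55;  python3 - <<'E'
from h import *
a=snap('scene','pics/s11.png')['img'][80:230,250:400];b=snap('side','pics/e11.png')['img'][80:230,300:450]
cv2.imwrite('pics/c11.png',cv2.cvtColor(cv2.resize(np.hstack([a,b]),(800,400),interpolation=3),4))
E
```

```text
20.9167 [ 503.2 -170.3   95.4] [ 2.3 -1.2 -3.1]
yaw 1.4550936872335152
1.45 [ 505.1 -170.4] [-0.6  1.9 -0.1] 0.3
1.5 [ 503.4 -169.4] [-0.6  0.1 -1. ] -2.6
1.55 [ 501.6 -168.4] [-0.6 -1.8 -1.7] -5.4
```

View pics/c11.png

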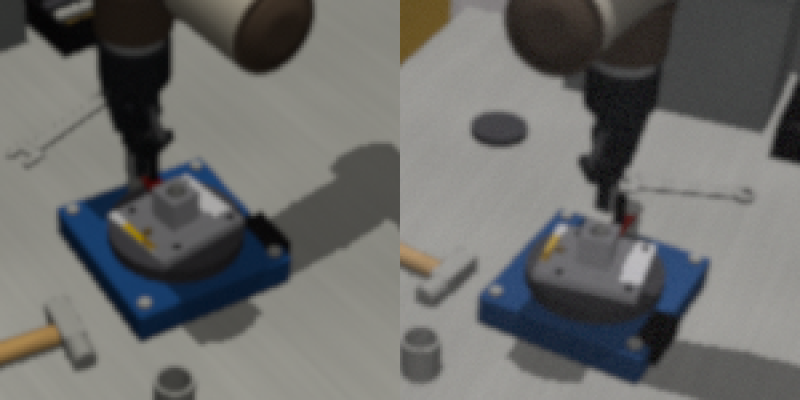

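>>> apply_moves(
  targets="0 -0.3 0 0 1;0 -0.6 0 0 1;0 -0.6 0 0 1",
)

```text
clock: 21.27
position: [503.2, -170.3, 95.5]
ee_rot: [0.528, 0.47, -0.528, 0.471]
contact_force: [4.9, -1.5, -4.4]
gripper_width: 0.0
```

>>> apply_moves(
  targets="0 -0.3 0 0 1;0 -0.6 0 0 1;0 -0.6 0 0 1",
)

```text
clock: 21.52
position: [503.2, -170.3, 95.6]
ee_rot: [0.529, 0.469, -0.527, 0.471]
contact_force: [5.6, -2.1, -4.5]
gripper_width: -0.1
```

>>> apply_moves(
  targets="0 -0.3 0 0 1;0 -0.6 0 0 1;0 -0.6 0 0 1",
)

```text
clock: 21.77
position: [503.1, -170.3, 95.7]
ee_rot: [0.529, 0.469, -0.527, 0.472]
contact_force: [7.0, -2.9, -5.7]
gripper_width: -0.2
```

The position holds while the force rises to 7 N (the hinge only needs 2 N), so this is the stop. I'll back off, rise and look.

>>> apply_moves(
  targets="0 3 0 0 1;0 10 0 0 1;0 18 0 0 1;-20 18 0 0 1;-60 18 0 0 1;-100 18 0 0 1;-140 18 0 0 1;-150 18 0 0 1;-150 18 0 0 1;-150 18 0 0 1",
)

```text
clock: 22.6
position: [518.8, -171.9, 245.7]
ee_rot: [0.528, 0.47, -0.528, 0.47]
contact_force: [0.6, -0.3, -1.3]
gripper_width: -0.0
```

```bash
python3 - <<'E'
from h import *
s=status.read_state();print(s['position'],s['contact_force'].round(1))
d=snap('wrist','pics/w12.png')
a=snap('scene','pics/s12.png')['img'][80:230,250:400];b=snap('side','pics/e12.png')['img'][80:230,300:450]
cv2.imwrite('pics/c12.png',cv2.cvtColor(cv2.resize(np.hstack([a,b]),(800,400),interpolation=3),4))
E
```

```text
[ 518.7907632  -171.92274855  245.65763224] [ 0.6 -0.3 -1.3]
```

View pics/w12.png

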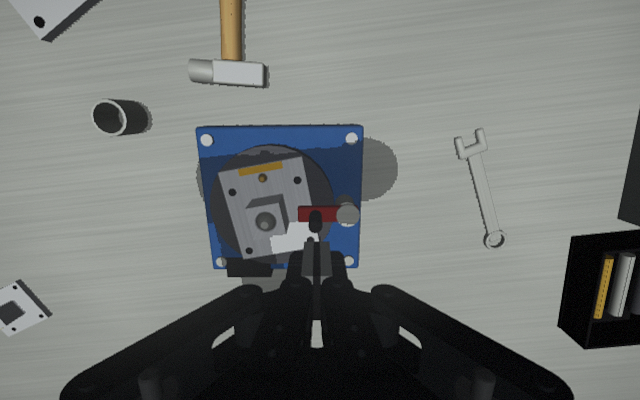

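View pics/c12.png

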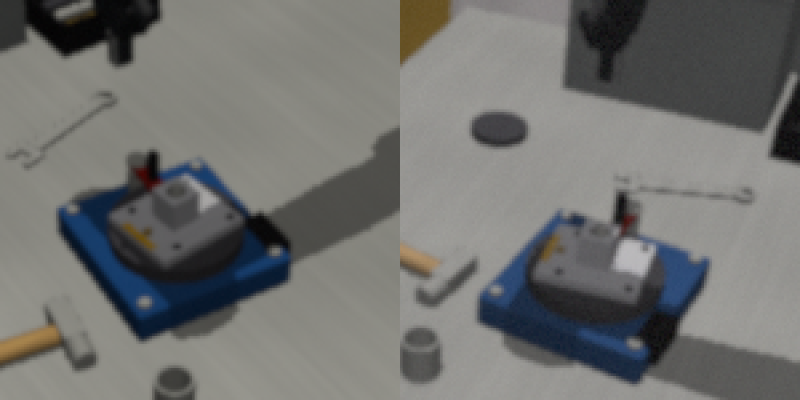

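```bash
python3 - <<'E'
from h import *
d=load('pics/d_w12.npz')
im=d['img'][190:250,280:370]
cv2.imwrite('pics/w12c.png',cv2.cvtColor(cv2.convertScaleAbs(cv2.resize(im,(720,480),interpolation=3),alpha=1.6,beta=20),4))
E
```

```text
(no output)
```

View pics/w12c.png

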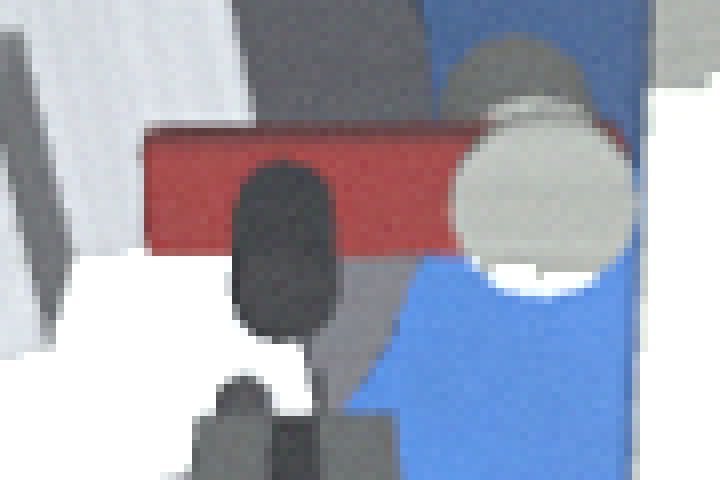

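```bash
python3 - <<'E'
from h import *
d=load('pics/d_w12.npz')
w=lambda x,y,z:onz(d,(x+.5)/8-.5+280,(y+.5)/8-.5+190,z)
a,b=w(148,142,84.5),w(445,142,84.5);c,e=w(148,253,84.5),w(455,254,84.5)
for p,q in((b,a),(e,c)): print(np.arctan2(*(p-q)[[1,0]]*-1)if 0 else np.arctan2((q-p)[1],(q-p)[0]))
k=w(285,295,120.5);print('knob',k,'end mid',(a+c)/2)
post=np.array([482.9,-204]);print(np.arctan2(*(k[:2]-post)[::-1]),np.hypot(*(k[:2]-post)))
p=onz(d,262.5,177.5,70);print(p)
# base edge
B=[onz(d,197,127,40),onz(d,362,125,40)];print(np.arctan2((B[0]-B[1])[1],(B[0]-B[1])[0]))
E
```

```text
1.4557287485460841
1.452232470796043
knob [ 487.24158417 -168.22933755  120.5       ] end mid [ 489.42753109 -149.10180208   84.5       ]
1.4500143445547924 36.03317423430165
[ 532.55152555 -113.641429     70.        ]
1.4675290883467615
```

The arm reads about 1.558 rad relative to the jig. That is 0.013 short of 1.571, within measurement noise. There's plenty of time, so I'll go back and confirm the stop with a slightly firmer push.

>>> apply_moves(
  targets="40 0 0 0 1;80 0 0 0 1;120 0 0 0 1;145 0 0 0 1;150 0 0 0 1;150 -8 0 0 1;150 -12 0 0 1;150 -14 0 0 1;150 -14 0 0 1;150 -14 0 0 1",
)

```text
clock: 23.58
position: [506.0, -170.6, 97.3]
ee_rot: [0.529, 0.469, -0.527, 0.471]
contact_force: [-0.3, 0.1, 0.2]
gripper_width: 0.1
```

>>> apply_moves(
  targets="0 -0.5 0 -0.5 1;0 -1 0 -0.5 1;0 -1.5 0 -0.5 1;0 -2 0 -0.5 1;0 -2 0 -0.5 1;0 -2 0 -0.5 1",
)

```text
clock: 24.08
position: [503.3, -170.3, 95.5]
ee_rot: [0.526, 0.472, -0.526, 0.473]
contact_force: [0.8, -1.0, 0.2]
gripper_width: -0.1
```

>>> apply_moves(
  targets="0 -0.5 0 0 1;0 -1 0 0 1;0 -1.5 0 0 1;0 -2 0 0 1;0 -2 0 0 1;0 -2 0 0 1",
)

```text
clock: 24.58
position: [503.2, -170.3, 95.7]
ee_rot: [0.527, 0.471, -0.525, 0.474]
contact_force: [6.4, -2.2, -3.9]
gripper_width: -0.2
```

>>> apply_moves(
  targets="0 -0.5 0 0 1;0 -1 0 0 1;0 -1.5 0 0 1;0 -2 0 0 1;0 -2 0 0 1;0 -2 0 0 1",
)

```text
clock: 25.08
position: [503.1, -170.3, 95.8]
ee_rot: [0.528, 0.47, -0.524, 0.475]
contact_force: [9.8, -3.6, -7.7]
gripper_width: -0.3
```

>>> apply_moves(
  targets="0 -0.5 0 0 1;0 -1 0 0 1;0 -1.5 0 0 1;0 -2 0 0 1;0 -2 0 0 1;0 -2 0 0 1",
)

```text
clock: 25.58
position: [503.1, -170.2, 95.9]
ee_rot: [0.529, 0.469, -0.523, 0.476]
contact_force: [15.0, -5.3, -11.3]
gripper_width: 0.2
```

It is a hard stop: 15 N with no movement, at the same position as before. Retreat.

>>> apply_moves(
  targets="0 3 0 0 1;0 6 0 0 1;0 12 0 0 1;0 22 0 0 1;0 25 0 0 1;-30 25 0 0 1;-70 25 0 0 1;-110 25 0 0 1;-150 25 0 0 1;-150 40 0 0 1",
)

```text
clock: 26.42
position: [539.4, -175.0, 255.6]
ee_rot: [0.529, 0.468, -0.522, 0.478]
contact_force: [0.9, 0.2, 1.3]
gripper_width: 0.2
```

>>> apply_moves(
  targets="0 30 0 0 1;0 60 0 0 1;0 60 0 0 1;0 60 0 0 1;0 60 0 0 1",
)

```text
clock: 26.83
position: [596.0, -180.2, 244.7]
ee_rot: [-0.526, -0.473, 0.527, -0.472]
contact_force: [0.3, -0.0, 0.4]
gripper_width: -0.1
```

```bash
python3 - <<'E'
from h import *
s=status.read_state();print(s['clock'],s['position'],s['contact_force'].round(1),abs(s['joint_vel']).max())
d=snap('wrist','pics/w13.png')
S=snap('scene','pics/s13.png');a=S['img'][80:230,250:400];b=snap('side','pics/e13.png')['img'][80:230,300:450]
cv2.imwrite('pics/c13.png',cv2.cvtColor(cv2.resize(np.hstack([a,b]),(800,400),interpolation=3),4))
E
```

```text
26.8333 [ 595.9552175  -180.21994446  244.6526825 ] [ 0.3 -0.   0.4] 0.022650181416535534
```

View pics/w13.png

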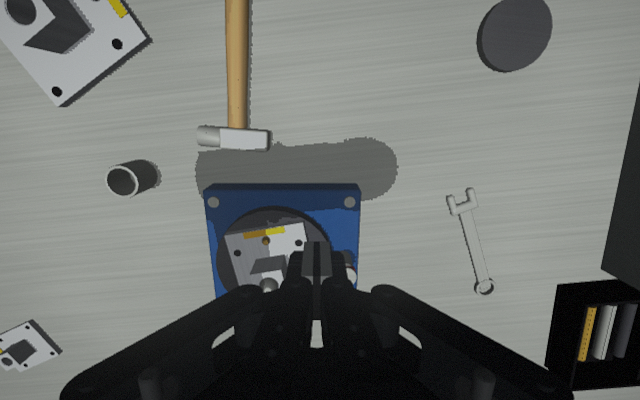

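View pics/s13.png

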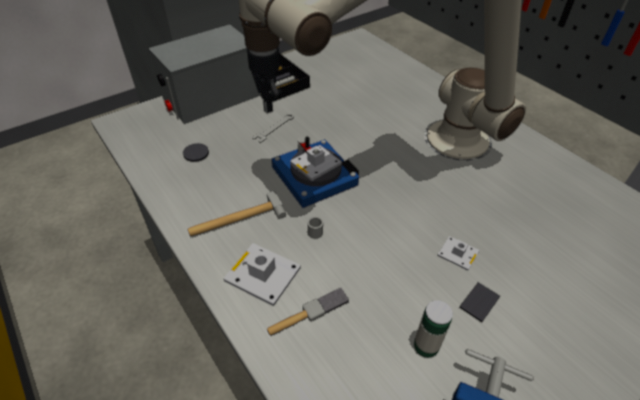

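View pics/c13.png

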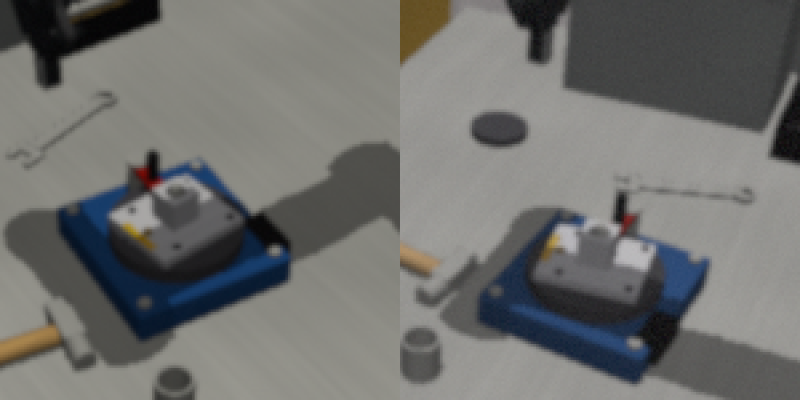

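The plate is seated with brass showing in its hole (265,241 in the wrist view). The red arm is over its edge, the robot is clear and everything else is where it was. Handing in.

```bash
python3 -c "
from bench import job;print(job.job_done())"
```

```text
the job is handed in; nothing more can be done
None
```

The flange plate is home on the jig and the red hold-down arm is at its stop. I handed the job in at about 27 s, with the robot clear of everything.

- **Loading the plate:** I gripped the middle-sized plate by its hub, lowered it over the shaft and turned it to the pin angle measured in the camera image. The hole went over the pin on the first try, so no search was needed. I felt no pin contact.
- **Seating:** It touched down at TCP height 74.7 mm, exactly the expected height for flush, with about 10 N of total contact force. After release, brass showed in the index hole.
- **Hold-down arm:** I pushed the knob round with shut fingers until it stopped. A second, firmer push of about 15 N did not move it, so it is against its stop.
- **One small disagreement:** the camera put the arm at about 1.558 rad instead of 1.571. That is about 0.5 mm at the knob and within measurement error, and the push test supports the stop.
- **Final check:** the last pictures show the plate seated, the arm over its edge and the other objects in view where they were.

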